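# Vent an insulated drinks container and take out its twist-lock stopper

## Task

Flick open the small hinged vent cap on top of the insulated drinks container, then take out the stopper in its neck: it is twist-locked, and nobody remembers which way it loosens, so find out by trying both ways, then turn it loose and lift it out. Finish while still holding the stopper, upright and still, lifted clear a hand's breadth above the neck, with the vent cap left open. Leave the mug, jar and ramekin where they stand.

Things in the scene. Friction and masses are not known exactly. Their poses are not given: they have to be found in the camera images.
- neck (a point): Centre of the neck rim of an insulated drinks container, fixed to the bench: upright steel drum 200 mm across, flat grey top 185 mm above the bench; the black rim, 62 mm across, stands 5 mm above the top. z is up; the vent lies 72 mm from the axis towards +y of this frame; a tap sticks out 39 mm on the +x side, 25 to 87 mm above the bench
- stopper_grip (a point): Centre of the stopper's black bar grip: 50 mm long (x), 20 mm wide (y), 38 mm tall (z, up), standing on a round flange 62 mm across, 6 mm thick. The flange rests on the neck rim; home, this point is 25 mm above the rim
- stopper: The same stopper, 110 to 230 g; origin on its axis under the flange, x along the bar. Its 26 mm shank with two lugs hangs in the neck. It turns freely, level, between two hard stops: one way 10 to 30 degrees off, still locked (cannot lift); the other way 55 to 75 degrees off, where it lifts straight out. Which way is which changes between runs and cannot be seen
- vent_hinge (a point): Middle of the vent cap's hinge axis, 12 mm above the container's top; fixed, same axes as neck; the hinge runs along y. Shut, the small black cap, 17 x 18 x 4 mm, lies level from here towards -x over a 14 mm tube 10 mm high; on it, centred 5 mm from the hinge, an upright thumb tab, 5 mm thick (x), 18 mm wide (y), rises to 38 mm above the hinge
- vent_tab (a point): Middle of the top edge of the vent cap's thumb tab; moves with the cap
- vent_cap (a joint): Angle of the vent cap: 0 shut, grows as it opens to 1.9; open means above 0.8. Pushing the tab level towards +x of the vent_hinge frame (best well above the hinge) swings it up and over until it leans to +x; it needs about 1 N and stays where it is left
- mug: Bystander: white mug, 80 mm across, 92 mm tall; origin at the centre of its underside, handle towards its +y
- jar: Bystander: jar with green lid, 70 mm across, 85 mm tall; origin at the centre of its underside
- ramekin: Bystander: small white bowl, 80 mm across, 40 mm tall; origin at the centre of its underside
Mind the look-alikes: they are no part of the job. Leave any yellow look-alike of the stopper alone.

How it is judged:
On the way, in this order (a step that is already met when the one before it is completed fails the run):
1. the vent cap is flicked open (value of joint vent_cap above 0.8 rad), for 0.2 s.
2. the stopper is out and lifted clear of the neck (z of stopper in the frame of neck above 0.05 m), for 0.2 s.
At the end, for the whole second after the job is handed in: The stopper is held in the fingers (over 1 N), its flange at least 50 mm above the neck rim, within 20 degrees of upright, still (under 30 mm/s), not touching the container; the vent cap is open past 0.8 rad (z of stopper in the frame of neck above 0.05 m and angle between stopper's own z axis and vertical below 0.35 rad and contact force between the fingers and stopper above 1 N and contact force between stopper and container below 0.1 N and linear speed of stopper below 0.03 m/s and value of joint vent_cap above 0.8 rad); the arm keeps its last pose, push and grip.
It fails at once if the mug is pushed more than 20 mm or tipped (distance of mug from where it was at the start of the episode above 0.02 m or angle between mug's own z axis and vertical above 0.3 rad).
It fails at once if the jar is pushed more than 20 mm or tipped (distance of jar from where it was at the start of the episode above 0.02 m or angle between jar's own z axis and vertical above 0.3 rad).
It fails at once if the ramekin is pushed more than 20 mm or tipped (distance of ramekin from where it was at the start of the episode above 0.02 m or angle between ramekin's own z axis and vertical above 0.3 rad).
It also fails if it takes over 58 s, if anything falls off the work surface, if the arm or the gripper's body presses on something with over 40 N, if the wrist force passes 120 N, or if a joint passes its speed limit or range.

## Robot

A 7-joint arm with a two-finger parallel gripper is mounted at the origin on the work surface. World frame = base frame: x ahead of the robot, y to its left, z up, the work surface at z = 0. Lengths are in m, angles in rad, forces in N, time in s.
With the tool pointing down it reaches from about 0.4 to 0.85 m from the base axis. Payload 4.5 kg.
Tool frame: the origin (TCP) lies on the centre line of the jaws, within the pads' length; the fingertips stand 22 mm ahead of it and the grasp point (between the pads) lies 3 mm ahead of it (ctrl.tcp_to_tips is the distance from the TCP to the fingertips, in m); z points along the fingers, y is the line along which they close (so a half turn about z gives the same grasp; the last joint's range is limited). The gripper opens to 88 mm and grips with 3 to 60 N. Pads are 18 mm wide; open, the fingers measure 123 mm over their backs; the gripper's body (75 mm by 187 mm) begins 45 mm behind the grasp point.
Start: joints at [1.329, 0.689, -0.195, 1.565, 0.157, 0.902, -0.215], TCP at [0.17, -0.601, 0.261] pointing down, gripper open.
Joint ranges: [-3.01, 3.01], [-0.46, 2.08], [-1.47, 1.51], [0.13, 2.56], [-1, 4.14], [0.04, 2.09], [-2.66, 2.66]. Speed limits (rad/s): [2.57, 2.57, 3.14, 3.14, 3.14, 3.14, 3.14].

## Interface

Orientations are given as a unit quaternion [x, y, z, w].
In Python, from rig import ctrl gives the robot as it stands.
- The arm moves only by the tool servo_tool, never from a script. Its argument "motion" is a list of rows, each a list of 7 numbers: the shift along the tool's x, y, z in mm, then the turn, a rotation vector about the tool's x, y, z in rad, then the closure in counts, from 0 (fully open) to 255 (shut). A call has 1 to 20 rows; each row shifts and turns the commanded pose from where the row before left it, along the tool's axes as they then stand; what a row does not reach is not made up. A row lasts 1/10 s, in which the tool goes at most 50 mm and 8.59 degrees, less where a joint would pass 70% of its speed; a pose out of reach is approached as far as the arm can. A call is refused whole if a number of a shift passes 50 or a number of a turn 0.15, either way. A call with a gripper value outside its range is refused whole. The fingers move at their own pace and stop on an object; "newtons" is the grip in N (left out, the last holds). Time passes only in rows, so rows that do not move let the fingers close. It gives the time, the measured TCP pose, the force, the opening and the grip force at its end, in the units of the state.
- ctrl.read_state(): the state, without advancing time (a new reading comes with each control period).
- ctrl.grab_frame(name): name is "scene" or "top" or "wrist"; returns the picture (420x560x3 uint8, blue, green, red); there is no depth.
- ctrl.get_calibration(name): a dict with "fovy" (degrees; the focal length in pixels is half the picture's height over the tangent of half this angle, whatever the lens; pixels are square), "cx", "cy" (the principal point, pixels), "k1" (the pictures are not rectified: a ray, as slopes to the right and down, at radius r is drawn at 1 + k1 r^2 times it, then the intrinsics apply), "rvec" (rotation vector, rad) and "tvec" (3), from world to camera coordinates, as OpenCV has them. Camera axes: x right, y down, z forward; pixel columns grow to the right and rows downward; lengths in m; the calibration is good to about 2 mm. A picture is of the moment at which its call begins: read the wrist's pose just before it. get_calibration takes no time and is no camera call; for the wrist camera it gives the pose at the moment of the call.
- ctrl.sign_off(): hands the job in; it is judged then, once.
Trained networks look in the newest picture that a camera, given by its name, has taken for a name from the list of things; names that differ only in an ending like _2 or _b are one class to them, and where a whole thing is asked for, a point or a joint stands for the part that bears it (a point fixed in the world has none). Each returns a list of dicts, best first, with "p" (0 to 1); they miss things now and then, are a little off and sometimes report something else, mostly with a low value. They report only what shows in the picture. A call takes as long as a camera call. They do not tell look-alikes from the thing itself.
- ctrl.find_in(camera, target): "centre" ([x, y, z] in m, in world coordinates, good to about 4 mm: the middle of the surface that is visible of it).
The state is a dict: "time": time; "joints": joint angles; "dq": joint speeds; "tau": joint torques, N m; "ee_pos": TCP position; "tool_rot": TCP orientation; "force": force on the tool from outside, world axes, zero at the start; "ft_torque": the same for the moment, N m; "finger_gap": finger opening in m; "gripper_force": force on a finger pad.
Only numpy, scipy, OpenCV 4.12 (cv2) and the standard library are available. Lean on these libraries where they do the work, as an engineer would, in place of code of your own. Each camera call takes 0.05 s, during which the arm holds its last target. There are 200 camera calls.

## Working session

There is one attempt and no reset: what is moved stays moved. The work goes in short steps, Python scripts to look and compute and a tool call to move; the robot and the scene stay as the last step left them, time stands still between calls to the robot, and variables do not carry over. Pictures are saved under pics/ and viewed, at most 10 in all, crops included, and the job is handed in when it is done.

Besides the shell and the picture viewer there is one more tool, called after ">>>" as a command line: name --pt "numbers of a row" for each row, then --argument value for the rest. servo_tool: Moves the arm, as the interface text tells. Its arguments: {"type":"object","properties":{"motion":{"type":"array","items":{"type":"array","items":{"type":"number"}}},"newtons":{"type":"number"}},"required":["motion"]}

```bash
mkdir -p pics; ls; cat > h.py <<'E'
import numpy as np, cv2, json
from rig import ctrl
from scipy.spatial.transform import Rotation as R
def cam(n):
    c=ctrl.get_calibration(n); f=210/np.tan(np.radians(c['fovy'])/2)
    return c,f,R.from_rotvec(np.ravel(c['rvec'])).as_matrix(),np.ravel(c['tvec'])
def proj(n,P):
    c,f,M,t=cam(n); q=np.atleast_2d(P)@M.T+t; s=q[:,:2]/q[:,2:]
    s=s*(1+c['k1']*(s**2).sum(1,keepdims=True)); return s*f+[c['cx'],c['cy']]
def ray(n,uv):
    c,f,M,t=cam(n); d=(np.array(uv,float)-[c['cx'],c['cy']])/f; s=d.copy()
    for _ in range(20): s=d/(1+c['k1']*(s@s))
    return -M.T@t, M.T@np.array([s[0],s[1],1])
def atz(n,uv,z):
    o,d=ray(n,uv); return o+d*(z-o[2])/d[2]
E
python3 - <<'E'
from h import *
for n in ['scene','top']:
    cv2.imwrite(f'pics/{n}0.png',ctrl.grab_frame(n)); c,f,M,t=cam(n); print(n,f,c['k1'],-M.T@t)
    for g in ['stopper','vent_cap','stopper_grip','vent_tab','vent_hinge','neck','mug','jar','ramekin']:
        print(g,[(np.round(d['centre'],3).tolist(),round(d['p'],2)) for d in ctrl.find_in(n,g)][:4])
s=ctrl.read_state();print(s['time'],s['tool_rot'])
E
```

```text
pics
scene 496.3584185364975 0.04941174628407541 [ 1.23559348 -0.0919583   0.93236441]
stopper [([0.531, 0.027, 0.198], 0.59), ([0.729, 0.034, 0.047], 0.57)]
vent_cap [([0.535, 0.098, 0.214], 0.59)]
stopper_grip [([0.531, 0.024, 0.197], 0.92), ([0.734, 0.034, 0.047], 0.88)]
vent_tab [([0.537, 0.094, 0.22], 0.58)]
vent_hinge [([0.577, 0.016, 0.176], 0.76)]
neck [([0.581, 0.016, 0.18], 0.69)]
mug [([0.581, 0.256, 0.062], 0.89)]
jar []
ramekin [([0.631, -0.123, 0.021], 0.96)]
top 408.02569309423393 0.020403411640852093 [0.52698561 0.05807437 1.11480929]
stopper [([0.713, 0.033, 0.032], 0.98), ([0.52, 0.031, 0.189], 0.61)]
vent_cap [([0.522, 0.025, 0.182], 0.68)]
stopper_grip [([0.713, 0.038, 0.026], 0.85), ([0.521, 0.028, 0.197], 0.62)]
vent_tab [([0.529, 0.096, 0.203], 0.4)]
vent_hinge [([0.523, 0.026, 0.183], 0.76), ([0.529, 0.098, 0.2], 0.75)]
neck [([0.517, 0.024, 0.189], 0.75)]
mug [([0.562, 0.258, 0.026], 0.76)]
jar [([0.465, -0.19, 0.082], 0.57)]
ramekin [([0.642, -0.124, 0.003], 0.56)]
1.0 [9.90501232e-01 1.37503844e-01 1.93919391e-05 5.29645355e-05]
```

```bash
python3 - <<'E'
from h import *
a=cv2.imread('pics/scene0.png');b=cv2.imread('pics/top0.png')
u=proj('top',[[.525,.05,.2]])[0].astype(int);print(u)
v=proj('scene',[[.535,.05,.2]])[0].astype(int);print(v)
print(proj('top',[[.5,0,.19],[.6,0,.19],[.5,.1,.19]]))
c=b[u[1]-70:u[1]+70,u[0]-65:u[0]+65]; d=a[v[1]-70:v[1]+70,v[0]-65:v[0]+65]
cv2.imwrite('pics/crop1.png',np.hstack([cv2.resize(x,None,fx=3,fy=4 if 0 else 3,interpolation=2) for x in (c,d)]))
E
```

```text
[283 224]
[269 179]
[[306.21189674 234.70991034]
 [305.36753918 190.58446803]
 [261.99436027 235.41729814]]
```

View pics/scene0.png

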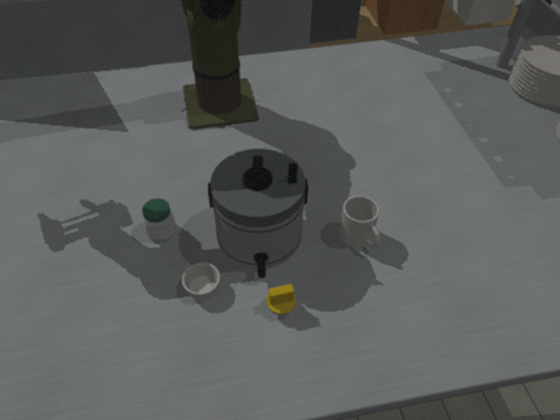

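View pics/top0.png

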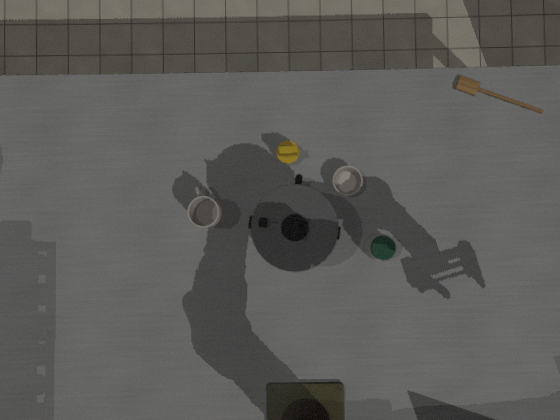

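View pics/crop1.png

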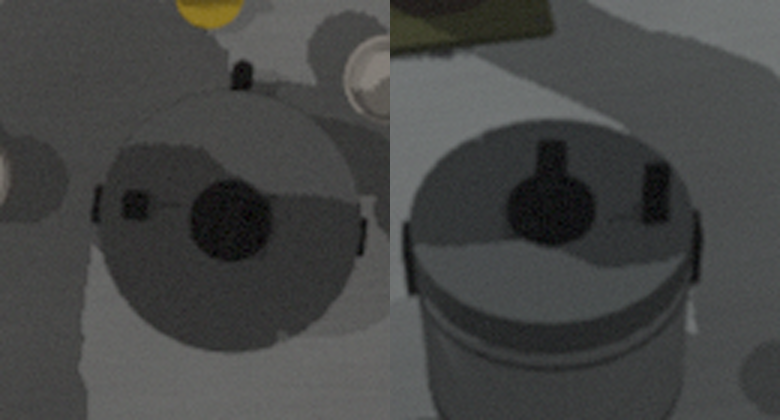

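The stopper candidates are the black one in the drum's neck (top 294,228; scene 257,176) and a yellow one on the bench (288,152; 282,298). The black one fits: it stands in the neck, and yellow look-alikes are excluded. The tap at top (299,180) gives the container's +x, and the vent cap is at (263,222).

```bash
python3 - <<'E'
from h import *
b=ctrl.grab_frame('top');a=cv2.imread('pics/scene0.png')
for k in range(3): b=np.maximum(b,0)
g=np.mean([ctrl.grab_frame('top').astype(float) for _ in range(6)],0)
s=np.mean([ctrl.grab_frame('scene').astype(float) for _ in range(6)],0)
o=[cv2.resize(np.clip(x*4-0,0,255).astype(np.uint8),None,fx=6,fy=6,interpolation=cv2.INTER_CUBIC) for x in (g[195:262,245:311],s[140:207,237:303])]
cv2.imwrite('pics/crop2.png',np.hstack(o))
m=(g.mean(2)<28).astype(np.uint8)
n,l,st,ce=cv2.connectedComponentsWithStats(m)
for i in range(1,n):
    if st[i,4]>30 and 190<ce[i,1]<260: print(st[i],ce[i])
c=ctrl.get_calibration('wrist');_,f,M,t=cam('wrist');p=-M.T@t
st=ctrl.read_state();T=R.from_quat(st['tool_rot']).as_matrix()
print('wrist cam in tool',T.T@(p-st['ee_pos']),'axes',np.round(M@T,2).tolist(),f,st['time'])
E
```

```text
[282 215  26  26 550] [294.42545455 227.39090909]
[259 218   8   9  67] [262.65671642 222.08955224]
wrist cam in tool [ 0.0692308  -0.00019412 -0.12467422] axes [[-0.0, 1.0, 0.0], [-0.96, 0.0, -0.27], [-0.27, -0.0, 0.96]] 306.92942658939666 1.65
```

View pics/crop2.png

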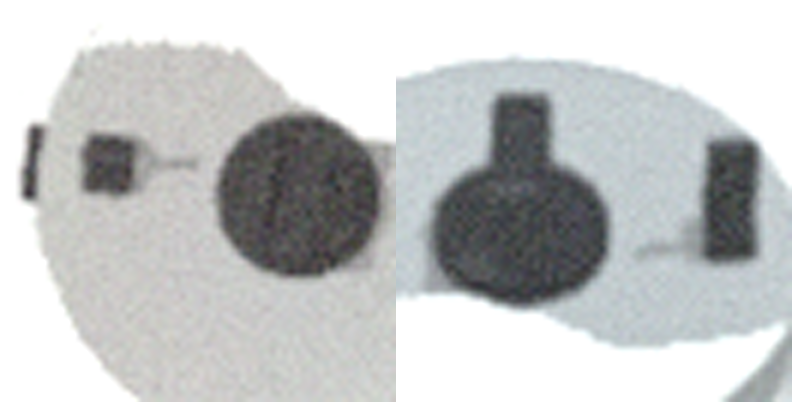

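The crops show a black disc with its bar pointing almost along world x (yaw about -5°), at top pixel (294.4,227.4). The vent tab is at (262.7,222.1), and the container yaw is about -8°.

```bash
python3 - <<'E'
from h import *
n=atz('top',[294.4,227.4],.194); v=atz('top',[262.7,222.1],.215)
print('neck',n,'vent',v)
# scene check: bar top centre at crop (521,95)->px ; tab top centre (734,140)
print('scene bar top mid z.234',atz('scene',[237+(522-396)/6,140+97/6],.234),'tab top',atz('scene',[237+(734-396)/6,140+140/6],.235), 'flange',atz('scene',[237+(521-396)/6,140+232/6],.194))
d=(v-n)[:2];print(np.hypot(*d),'yaw',np.degrees(np.arctan2(-d[0],d[1])))
t=atz('top',[299.5,180],.08);d=(t-n)[:2];print(np.hypot(*d),np.degrees(np.arctan2(d[1],d[0])))
y=atz('top',[250,222],.18)-atz('top',[338.5,233],.18);print(np.degrees(np.arctan2(-y[0],y[1])))
E
```

```text
neck [0.51697121 0.02652468 0.194     ] vent [0.52999465 0.09687972 0.215     ]
scene bar top mid z.234 [0.4960131  0.03285593 0.234     ] tab top [0.53170174 0.09895447 0.235     ] flange [0.52074249 0.0273209  0.194     ]
0.07155027773201252 yaw -10.487322737017513
0.12045770682578893 -9.090410977655633
-8.001754226051728
```

>>> servo_tool --pt "0 0 -10 0 0 0.144 255" --pt "0 0 -20 0 0 0.144 255" --pt "0 0 -20 0 0 0.144 255" --pt "25 -42 0 0 0 0 255" --pt "25 -42 0 0 0 0 255" --pt "25 -42 0 0 0 0 255" --pt "25 -42 0 0 0 0 255" --pt "25 -42 0 0 0 0 255" --pt "25 -42 0 0 0 0 255" --pt "25 -42 0 0 0 0 255" --pt "25 -42 0 0 0 0 255" --pt "0 -45 0 0 0 0 255" --pt "0 -45 0 0 0 0 255" --pt "0 -45 0 0 0 0 255" --pt "0 -45 0 0 0 0 255" --pt "0 -45 0 0 0 0 255" --pt "0 -45 0 0 0 0 255" --pt "0 -45 0 0 0 0 255" --pt "0 -45 0 0 0 0 255" --pt "0 -45 0 0 0 0 255"

```text
time: 3.65
ee_pos: [0.4832, 0.1014, 0.311]
tool_rot: [0.997, -0.078, 0.0, -0.0]
force: [1.2, 0.7, -0.8]
finger_gap: 0.0004
gripper_force: 0.0
```

```bash
python3 - <<'E'
from h import *
s=ctrl.read_state();print(s['time'],s['joints'],s['ee_pos'],s['force'],s['ft_torque'],s['finger_gap']);T=R.from_quat(s['tool_rot']).as_matrix();print(T)
w=np.mean([ctrl.grab_frame('wrist').astype(float) for _ in range(4)],0)
cv2.imwrite('pics/w0.png',np.clip(w*2.5,0,255).astype(np.uint8))
for g in ['stopper_grip','vent_tab','neck','vent_hinge']:
    print(g,[(np.round(d['centre'],3).tolist(),round(d['p'],2)) for d in ctrl.find_in('wrist',g)][:3])
print(proj('wrist',[[.518,.0265,.234],[.53,.0985,.235]]))
E
```

```text
3.65 [-0.24157854  0.44768262 -0.08821477  1.89007821  0.05319423  0.8053897
 -2.08488145] [0.48316092 0.10138637 0.31097207] [ 1.1845619   0.73929364 -0.75404835] [-0.0017215  -0.06229982  0.0051226 ] 0.000423081499974672
[[ 9.87840970e-01 -1.55466175e-01  6.97460189e-04]
 [-1.55466225e-01 -9.87841208e-01  1.72621367e-05]
 [ 6.86296238e-04 -1.25483748e-04 -9.99999757e-01]]
stopper_grip [([0.522, 0.031, 0.219], 0.78), ([0.558, 0.265, 0.056], 0.3)]
vent_tab [([0.53, 0.091, 0.202], 0.8)]
neck [([0.534, 0.029, 0.186], 0.92)]
vent_hinge [([0.533, 0.03, 0.186], 0.83)]
[[373.04438053 156.4190429 ]
 [261.85754674 155.66480909]]
```

View pics/w0.png

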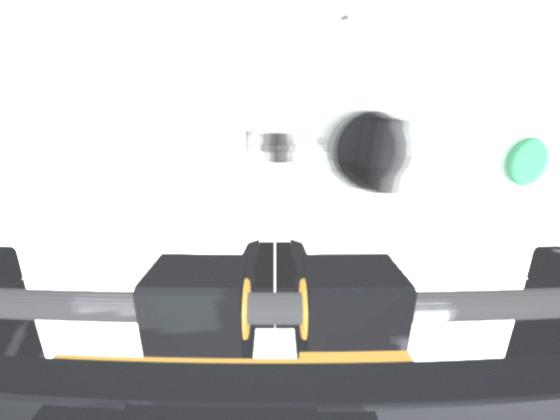

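The picture was blurred because the arm was still settling. It shows the tab near (278,145) and the stopper near (375,150). I'll retake it.

```bash
python3 - <<'E'
from h import *
s=ctrl.read_state();print(s['time'],s['ee_pos'],s['force'],s['finger_gap'])
w=np.mean([ctrl.grab_frame('wrist').astype(float) for _ in range(3)],0)
np.save('w1.npy',w)
cv2.imwrite('pics/w1.png',cv2.resize(np.clip(w*2,0,255).astype(np.uint8)[80:230,220:440],None,fx=3.5,fy=3.5,interpolation=cv2.INTER_CUBIC))
for g in ['stopper_grip','vent_tab','vent_hinge']:
    print(g,[(np.round(d['centre'],3).tolist(),round(d['p'],2)) for d in ctrl.find_in('wrist',g)][:3])
print(proj('wrist',[[.518,.0265,.234],[.53,.0985,.235]]))
E
```

```text
4.05 [0.48293889 0.09756645 0.31071149] [ 0.11160194 -0.87201986 -0.84362389] 0.0006779576210971624
stopper_grip [([0.525, 0.03, 0.217], 0.69)]
vent_tab [([0.534, 0.091, 0.201], 0.62)]
vent_hinge []
[[375.46024528 156.4893906 ]
 [264.31897911 155.45663278]]
```

View pics/w1.png

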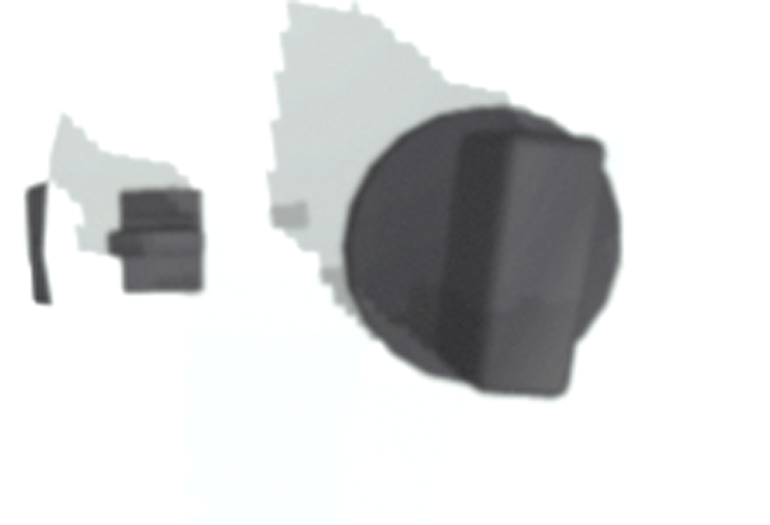

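```bash
python3 - <<'E'
from h import *
q=lambda x,y:[220+x/3.5,80+y/3.5]
P=[atz('wrist',q(*p),.234) for p in [(512,135),(603,143),(568,395),(482,390)]]
print(np.round(P,4)); print('ctr',np.mean(P,0)); d=(P[0]+P[1]-P[2]-P[3])[:2];print('bar yaw',np.degrees(np.arctan2(d[1],d[0])),np.hypot(*d)/2)
print('flange',atz('wrist',q(482,245),.195),atz('wrist',q(346,245),.195),atz('wrist',q(620,245),.195))
print('tab',atz('wrist',q(156,243),.235),'back/front',atz('wrist',q(156,231),.235),atz('wrist',q(156,256),.235))
E
```

```text
[[0.543  0.0305 0.234 ]
 [0.5392 0.014  0.234 ]
 [0.4927 0.0236 0.234 ]
 [0.4963 0.0402 0.234 ]]
ctr [0.5177866  0.02706811 0.234     ]
bar yaw -11.732332562394445 0.04760712301554323
flange [0.51869    0.02795094 0.195     ] [0.52331387 0.05796984 0.195     ] [ 0.51402579 -0.00287981  0.195     ]
tab [0.53380653 0.09769942 0.235     ] back/front [0.53597035 0.097339   0.235     ] [0.53144945 0.09809213 0.235     ]
```

The wrist view is clear: bar top corners at about (366,119), (392,121), (382,193), (358,191), giving a bar yaw of about -11.7° and centre (0.518,0.027). The tab top is at (265,149), which is (0.533,0.098). Next I'll flick the cap.

>>> servo_tool --pt "0 -8 36 0 0 0 255" --pt "0 0 36 0 0 0 255" --pt "0 0 0 0 0 0 255" --pt "15 0 0 0 0 0 255" --pt "10 0 0 0 0 0 255" --pt "10 0 0 0 0 0 255" --pt "10 0 0 0 0 0 255" --pt "10 0 0 0 0 0 255" --pt "10 0 0 0 0 0 255" --pt "13 0 0 0 0 0 255" --pt "0 0 0 0 0 0 255" --pt "0 0 -35 0 0 0 255" --pt "0 0 -35 0 0 0 255" --pt "-20 20 0 0 0 0 0" --pt "-20 20 0 0 0 0 0" --pt "0 0 0 0 0 0 0" --pt "0 0 0 0 0 0 0"

```text
time: 6.05
ee_pos: [0.5155, 0.0618, 0.309]
tool_rot: [0.997, -0.078, 0.0, -0.0]
force: [-0.5, -1.0, 0.6]
finger_gap: 0.0305
gripper_force: 0.0
```

```bash
python3 - <<'E'
from h import *
s=ctrl.read_state();print(s['time'],s['ee_pos'],s['force'],s['joints'][6])
w=ctrl.grab_frame('wrist').astype(float); t=ctrl.grab_frame('scene').astype(float)
cv2.imwrite('pics/w2.png',np.hstack([np.clip(w*2,0,255).astype(np.uint8)[:300,100:500],cv2.resize(np.clip(t*3,0,255).astype(np.uint8)[110:260,180:330],(300,300))]))
E
```

```text
6.05 [0.51547809 0.06184132 0.30900759] [-0.4661439  -0.99647996  0.64177014] -1.9980034001117875
```

View pics/w2.png

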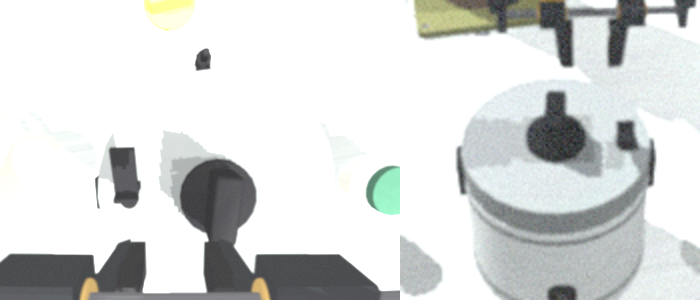

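The tab now leans to +x (wrist crop 123,165), so the vent is open. Joint 7 is close to its limit, so I'll make a half turn for the grasp and check its direction first.

>>> servo_tool --pt "0 0 0 0 0 -0.15 130" --pt "0 0 0 0 0 -0.15 130" --pt "0 0 0 0 0 -0.15 130" --pt "0 0 0 0 0 -0.15 130"

```text
time: 6.55
ee_pos: [0.5164, 0.0629, 0.3085]
tool_rot: [0.975, 0.224, 0.0, -0.0]
force: [-0.2, 0.3, 0.0]
finger_gap: 0.0428
gripper_force: 0.0
```

```bash
python3 - <<'E'
from h import *
s=ctrl.read_state();print(s['time'],s['ee_pos'],s['joints'])
E
```

```text
6.55 [0.51636814 0.06288954 0.30848347] [-0.0350207   0.4952545  -0.2712334   1.81537939  0.16919987  0.85294299
 -1.50657962]
```

>>> servo_tool --pt "0 0 0 0 0 -0.146 130" --pt "0 0 0 0 0 -0.146 130" --pt "0 0 0 0 0 -0.146 130" --pt "0 0 0 0 0 -0.146 130" --pt "0 0 0 0 0 -0.146 130" --pt "0 0 0 0 0 -0.146 130" --pt "0 0 0 0 0 -0.146 130" --pt "0 0 0 0 0 -0.146 130" --pt "0 0 0 0 0 -0.146 130" --pt "0 0 0 0 0 -0.146 130" --pt "0 0 0 0 0 -0.146 130" --pt "0 0 0 0 0 -0.146 130" --pt "0 0 0 0 0 -0.146 130" --pt "0 0 0 0 0 -0.146 130" --pt "0 0 0 0 0 -0.146 130" --pt "0 0 0 0 0 -0.146 130" --pt "0 0 0 0 0 -0.146 130" --pt "0 0 0 0 0 0 130" --pt "0 0 0 0 0 0 130"

```text
time: 8.45
ee_pos: [0.516, 0.0624, 0.3085]
tool_rot: [0.109, 0.994, 0.001, -0.0]
force: [0.4, -0.5, 1.3]
finger_gap: 0.0437
gripper_force: 0.0
```

```bash
python3 - <<'E'
from h import *
s=ctrl.read_state();print(s['time'],s['ee_pos'],s['joints']);T=R.from_quat(s['tool_rot']).as_matrix();print(np.degrees(np.arctan2(T[1,0],T[0,0])))
print('to target, tool mm',1e3*T.T@(np.array([.518,.027,.222])-s['ee_pos']))
E
```

```text
8.45 [0.51602289 0.06237068 0.3084862 ] [ 0.36958719  0.63682972 -0.97575072  1.79657927  0.606134    1.04092291
  0.5132911 ]
167.4357359175751
to target, tool mm [ -9.6586011  -34.1782848   86.44891009]
```

>>> servo_tool --pt "-5 -17 0 0 0 0 130" --pt "-5 -17 0 0 0 0 130" --pt "0 0 30 0 0 0 130" --pt "0 0 30 0 0 0 130" --pt "0 0 26 0 0 0 130" --pt "0 0 0 0 0 0 130" --pt "0 0 0 0 0 0 255" --pt "0 0 0 0 0 0 255" --pt "0 0 0 0 0 0 255" --pt "0 0 0 0 0 0 255" --pt "0 0 0 0 0 0 255" --newtons 35

```text
time: 9.55
ee_pos: [0.5186, 0.0265, 0.2237]
tool_rot: [0.108, 0.994, -0.0, 0.001]
force: [-1.2, -1.3, 5.5]
finger_gap: 0.02
gripper_force: 35.0
```

```bash
cat > st.py <<'E'
from h import *
s=ctrl.read_state();T=R.from_quat(s['tool_rot']).as_matrix()
print(s['time'],s['ee_pos'],'yaw',np.degrees(np.arctan2(T[1,0],T[0,0])),'F',s['force'],'M',s['ft_torque'],s['finger_gap'],s['gripper_force'],s['joints'])
E
python3 st.py
```

```text
9.55 [0.51856138 0.02645922 0.22372757] yaw 167.59412132654853 F [-1.21051801 -1.27260403  5.51945844] M [-0.24397077  0.02384186 -0.03328917] 0.020000445949122883 34.998780163004994 [ 0.3799545   0.73828523 -0.88769955  1.90373388  0.75227181  0.87153581
  0.45520608]
```

>>> servo_tool --pt "0 0 0 0 0 0.07 255" --pt "0 0 0 0 0 0.07 255" --pt "0 0 0 0 0 0.07 255" --pt "0 0 0 0 0 0 255"

```text
time: 9.95
ee_pos: [0.5188, 0.027, 0.2238]
tool_rot: [0.212, 0.977, 0.0, 0.001]
force: [-0.2, 0.3, 7.1]
finger_gap: 0.0197
gripper_force: 35.0
```

```bash
python3 st.py
```

```text
9.95 [0.5188179  0.02696178 0.22375081] yaw 155.5624162766846 F [-0.17053175  0.33481874  7.1434635 ] M [-0.15049614 -0.05674061 -0.16645411] 0.019703161740092956 35.01608585938811 [ 0.35175452  0.71985749 -0.83208465  1.90483425  0.71426498  0.84052017
  0.28277672]
```

>>> servo_tool --pt "0 0 0 0 0 0.04 255" --pt "0 0 0 0 0 0.04 255" --pt "0 0 0 0 0 0 255"

```text
time: 10.25
ee_pos: [0.5188, 0.027, 0.2237]
tool_rot: [0.25, 0.968, 0.0, 0.001]
force: [0.1, 0.7, 7.3]
finger_gap: 0.0195
gripper_force: 35.0
```

```bash
python3 st.py
```

```text
10.25 [0.51883039 0.02699256 0.22373482] yaw 151.06945508590746 F [0.11967085 0.71695994 7.29519506] M [-0.1013057  -0.05379273 -0.03041161] 0.019529613823339807 35.003174375742674 [ 0.34114926  0.71341047 -0.81131024  1.90530579  0.69965915  0.8297024
  0.21895945]
```

>>> servo_tool --pt "0 0 0 0 0 0.06 255" --pt "0 0 0 0 0 0.06 255" --pt "0 0 0 0 0 0.06 255" --pt "0 0 0 0 0 0 255"

```text
time: 10.65
ee_pos: [0.5189, 0.027, 0.2237]
tool_rot: [0.336, 0.942, 0.001, 0.001]
force: [-0.4, 0.1, 7.4]
finger_gap: 0.0197
gripper_force: 35.0
```

```bash
python3 st.py; python3 - <<'E'
from h import *
w=ctrl.grab_frame('wrist').astype(float)
cv2.imwrite('pics/w3.png',np.clip(w*2.5,0,255).astype(np.uint8)[100:,60:500])
E
```

```text
10.65 [0.51890774 0.02704626 0.22373884] yaw 140.72232472797808 F [-0.390743    0.11100487  7.43769529] M [-0.12168782 -0.0612285  -0.15478894] 0.019744893646900824 35.01326750032604 [ 0.31546778  0.6989442  -0.76221609  1.90643357  0.66467356  0.80528499
  0.07337722]
```

View pics/w3.png

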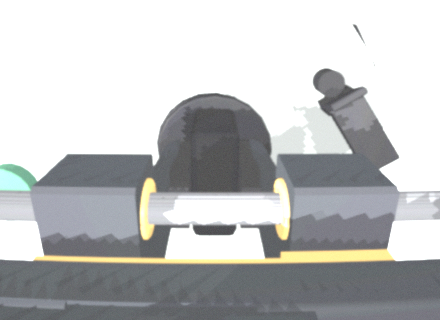

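The bar (crop 213,160) is still aligned with the fingers, so it turned with them. I'll keep going this way until a stop.

>>> servo_tool --pt "0 0 0 0 0 0.07 255" --pt "0 0 0 0 0 0.07 255" --pt "0 0 0 0 0 0.07 255" --pt "0 0 0 0 0 0.07 255" --pt "0 0 0 0 0 0 255"

```text
time: 11.2
ee_pos: [0.519, 0.0268, 0.2238]
tool_rot: [0.464, 0.886, 0.001, 0.001]
force: [0.9, -0.8, 5.6]
finger_gap: 0.0201
gripper_force: 35.0
```

```bash
python3 st.py
```

```text
11.2 [0.51903442 0.02684307 0.22375011] yaw 124.65748528146084 F [ 0.86295373 -0.84406347  5.55021401] M [-0.16214393 -0.04296706 -0.15607676] 0.020100359501165736 35.01586681231856 [ 0.27354056  0.67835294 -0.68433575  1.90831251  0.60758082  0.76994714
 -0.14942101]
```

>>> servo_tool --pt "0 0 0 0 0 0.07 255" --pt "0 0 0 0 0 0.07 255" --pt "0 0 0 0 0 0.07 255" --pt "0 0 0 0 0 0 255"

```text
time: 11.6
ee_pos: [0.5181, 0.0268, 0.2237]
tool_rot: [0.554, 0.832, 0.0, 0.0]
force: [-1.9, -0.1, 9.8]
finger_gap: 0.0196
gripper_force: 35.0
```

```bash
python3 st.py
```

```text
11.6 [0.51809496 0.02684658 0.22372251] yaw 112.65511028310513 F [-1.9333765  -0.12577694  9.80804626] M [-0.1411777   0.4028704  -0.12581082] 0.019634184646117332 35.003331704065204 [ 0.24039031  0.66422369 -0.62559537  1.91107326  0.56163673  0.74654848
 -0.31380375]
```

>>> servo_tool --pt "0 0 0 0 0 0.05 255" --pt "0 0 0 0 0 0.05 255" --pt "0 0 0 0 0 0 255" --pt "0 0 0 0 0 0 255"

```text
time: 12.0
ee_pos: [0.5176, 0.0268, 0.2237]
tool_rot: [0.593, 0.805, -0.0, 0.0]
force: [-3.4, -1.2, 10.6]
finger_gap: 0.0196
gripper_force: 35.5
```

```bash
python3 st.py
```

```text
12.0 [0.51757164 0.0268049  0.22371064] yaw 107.1903475966767 F [-3.38686618 -1.19432379 10.61974191] M [-0.29814734  0.60451122  0.79894271] 0.019643555256578033 35.46643350273371 [ 0.22451388  0.6580595  -0.59836922  1.91270799  0.54068699  0.73645512
 -0.3887031 ]
```

There is a stop at about 60°, which makes this the loosening side. I'll try a gentle lift.

>>> servo_tool --pt "0 0 0 0 0 -0.01 255" --pt "0 0 -3 0 0 0 255" --pt "0 0 -4 0 0 0 255" --pt "0 0 -4 0 0 0 255" --pt "0 0 0 0 0 0 255"

```text
time: 12.5
ee_pos: [0.5176, 0.0264, 0.2327]
tool_rot: [0.591, 0.807, -0.001, -0.001]
force: [0.3, 0.1, -9.2]
finger_gap: 0.0195
gripper_force: 35.2
```

```bash
python3 st.py
```

```text
12.5 [0.51760623 0.02637326 0.23273523] yaw 107.55902130694518 F [ 0.28383525  0.12706628 -9.19766397] M [-0.06759272 -0.52731511  0.57507588] 0.01954782619498088 35.234753200784326 [ 0.23512057  0.64732801 -0.61215117  1.90122593  0.52595521  0.76043433
 -0.36783898]
```

>>> servo_tool --pt "0 0 -4 0 0 -0.02 255" --pt "0 0 -5 0 0 0 255" --pt "0 0 -10 0 0 0 255" --pt "0 0 -10 0 0 0 255" --pt "0 0 0 0 0 0 255"

```text
time: 13.0
ee_pos: [0.5193, 0.0272, 0.2653]
tool_rot: [0.584, 0.812, 0.002, 0.002]
force: [0.7, -0.8, -1.4]
finger_gap: 0.0201
gripper_force: 35.0
```

```bash
python3 st.py
```

```text
13.0 [0.51933483 0.0271501  0.26533597] yaw 108.58609678059072 F [ 0.72362164 -0.76360378 -1.42769711] M [ 0.02134396 -0.1665193   0.07256768] 0.020054527224782497 34.99681460671127 [ 0.26042671  0.6053852  -0.6504299   1.86435584  0.48682621  0.83053181
 -0.31545811]
```

>>> servo_tool --pt "0 0 -15 0 0 0 255" --pt "0 0 -15 0 0 0 255" --pt "0 0 -15 0 0 0 255" --pt "0 0 -15 0 0 0 255" --pt "0 0 0 0 0 0 255" --pt "0 0 0 0 0 0 255" --pt "0 0 0 0 0 0 255" --pt "0 0 0 0 0 0 255" --pt "0 0 0 0 0 0 255" --pt "0 0 0 0 0 0 255"

```text
time: 14.0
ee_pos: [0.518, 0.0266, 0.3224]
tool_rot: [0.583, 0.812, -0.0, -0.0]
force: [0.1, 0.4, -2.1]
finger_gap: 0.0201
gripper_force: 35.0
```

```bash
python3 st.py; python3 - <<'E'
from h import *
t=ctrl.grab_frame('scene').astype(float)
cv2.imwrite('pics/s4.png',cv2.resize(np.clip(t*3,0,255).astype(np.uint8)[80:280,130:400],None,fx=2.5,fy=2.5))
E
```

```text
14.0 [0.51797398 0.02660609 0.32236613] yaw 108.62773859644413 F [ 0.08169941  0.44770384 -2.13378463] M [-0.05636165 -0.10041054 -0.02009373] 0.020053512286040735 34.996774974279106 [ 0.29621612  0.53793676 -0.6974664   1.78576241  0.41058617  0.96864314
 -0.24440129]
```

View pics/s4.png

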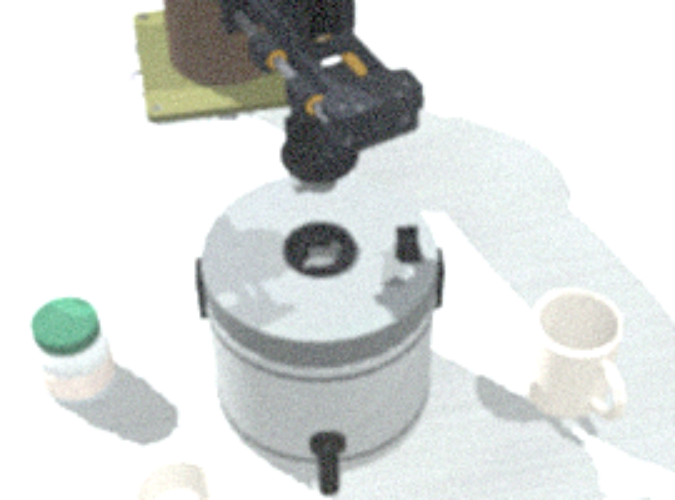

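The stopper is held upright above the open neck (crop 320,155; neck 320,248). The vent is still open (407,243), and the jar and mug are where they stood.

```bash
python3 -c "
from rig import ctrl
print(ctrl.sign_off())"
```

```text
the job is handed in; nothing more can be done
None
```

The job is handed in (no verdict came back): the vent cap is open and the stopper is held upright about 100 mm above the neck. It turned past 30° to a stop near 60° on the first way tried and lifted out there, so I never tried the other way.

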